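# Set the beakers on their kiln discs

## Task

Get the pots ready for the glaze firing: stand each of the four straight-sided beakers upright in the middle of the setter disc of its own size on the kiln shelf, the smallest beaker on the smallest disc and so on up to the largest on the largest. Set each one down gently rather than dropping it, and leave the bowl and the bottle where they are.

Things in the scene. Friction and masses are not known exactly. Their poses are not given: they have to be found in the camera images.
- beaker_a: The smallest of four loose straight-sided round beakers of plain fired clay with pale slip spots, open at the top: 36 mm across outside, 46 mm tall, wall 5 mm, stands upright. Origin: centre of its underside; z up.
- beaker_b: The second smallest of four loose straight-sided round beakers of plain fired clay with pale slip spots, open at the top: 44 mm across outside, 66 mm tall, wall 5 mm, stands upright. Origin: centre of its underside; z up.
- beaker_c: The second largest of four loose straight-sided round beakers of plain fired clay with pale slip spots, open at the top: 52 mm across outside, 86 mm tall, wall 5 mm, stands upright. Origin: centre of its underside; z up.
- beaker_d: The largest of four loose straight-sided round beakers of plain fired clay with pale slip spots, open at the top: 60 mm across outside, 106 mm tall, wall 5 mm, stands upright. Origin: centre of its underside; z up.
- disc_a: The smallest of four flat round fired-clay setter discs, 64 mm across, 12 mm thick, fixed on a flat square kiln shelf (330 mm square, 20 mm thick, fixed to the bench) so that the disc's top is 32 mm above the bench. Origin: centre of its underside, 20 mm above the bench; z up. The pot that belongs on it is the smallest beaker.
- disc_b: The second smallest of four flat round fired-clay setter discs, 81 mm across, 12 mm thick, fixed on a flat square kiln shelf (330 mm square, 20 mm thick, fixed to the bench) so that the disc's top is 32 mm above the bench. Origin: centre of its underside, 20 mm above the bench; z up. The pot that belongs on it is the second smallest beaker.
- disc_c: The second largest of four flat round fired-clay setter discs, 98 mm across, 12 mm thick, fixed on a flat square kiln shelf (330 mm square, 20 mm thick, fixed to the bench) so that the disc's top is 32 mm above the bench. Origin: centre of its underside, 20 mm above the bench; z up. The pot that belongs on it is the second largest beaker.
- disc_d: The largest of four flat round fired-clay setter discs, 116 mm across, 12 mm thick, fixed on a flat square kiln shelf (330 mm square, 20 mm thick, fixed to the bench) so that the disc's top is 32 mm above the bench. Origin: centre of its underside, 20 mm above the bench; z up. The pot that belongs on it is the largest beaker.
- bowl: A small loose flared bowl of the same clay, not a beaker: foot 40 mm, rim 76 mm across, 40 mm tall. To be left alone. Origin: centre of its underside; z up.
- bottle: A loose round-bellied bottle vase of the same clay with a narrow neck, not a beaker: 64 mm across, 118 mm tall. To be left alone. Origin: centre of its underside; z up.

How it is judged:
At the end, for the whole second after the job is handed in: All four beakers stand upright (within 0.08 rad) and at rest on the disc of the same rank of size, each centred within 14 mm of its disc's centre, its underside on the disc's top (9 to 16 mm above the disc's underside) (horizontal distance between beaker_a and disc_a below 0.014 m and z of beaker_a in the frame of disc_a between 0.009 and 0.016 m and angle between each of beaker_a, beaker_b, beaker_c, beaker_d's own z axis and vertical below 0.08 rad and linear speed of each of beaker_a, beaker_b, beaker_c, beaker_d below 0.02 m/s and horizontal distance between beaker_b and disc_b below 0.014 m and z of beaker_b in the frame of disc_b between 0.009 and 0.016 m and horizontal distance between beaker_c and disc_c below 0.014 m and z of beaker_c in the frame of disc_c between 0.009 and 0.016 m and horizontal distance between beaker_d and disc_d below 0.014 m and z of beaker_d in the frame of disc_d between 0.009 and 0.016 m); the robot touches nothing.
It fails at once if A beaker is dropped: it falls free with its foot more than about 20 mm above the discs ((contact force between beaker_a and anything else below 0.01 N and height (world z) of beaker_a above 0.052 m) or (contact force between beaker_b and anything else below 0.01 N and height (world z) of beaker_b above 0.052 m) or (contact force between beaker_c and anything else below 0.01 N and height (world z) of beaker_c above 0.052 m) or (contact force between beaker_d and anything else below 0.01 N and height (world z) of beaker_d above 0.052 m)).
It fails at once if The bowl is moved by more than 20 mm or tipped (distance of bowl from where it was at the start of the episode above 0.02 m or angle between bowl's own z axis and vertical above 0.3 rad).
It fails at once if The bottle is moved by more than 20 mm or tipped (distance of bottle from where it was at the start of the episode above 0.02 m or angle between bottle's own z axis and vertical above 0.3 rad).
It also fails if it takes over 102 s, if anything falls off the work surface, if the arm or the gripper's body presses on something with over 40 N, if the wrist force passes 120 N, or if a joint passes its speed limit or range.

## Robot

A 6-joint arm with a two-finger parallel gripper is mounted at the origin on the work surface. World frame = base frame: x ahead of the robot, y to its left, z up, the work surface at z = 0. Lengths are in m, angles in rad, forces in N, time in s.
With the tool pointing down it reaches from about 0.375 to 0.9 m from the base axis. Payload 3.1 kg.
Tool frame: the origin (TCP) lies midway between the tips of the shut fingers; the grasp point (between the pads) lies robot.grip_depth behind it (robot.grip_depth is the distance from the TCP to the grasp point, in m); z points along the fingers, y is the line along which they close (so a half turn about z gives the same grasp; the last joint's range is limited). The gripper opens to 87 mm and grips with 3 to 60 N. Pads are 19 mm wide; open, the fingers measure 117 mm over their backs; the gripper's body (75 mm by 190 mm) begins 51 mm behind the grasp point.
Start: joints at [0.93, 0.527, 1.433, -0, 1.181, -0.178], TCP at [0.278, 0.56, 0.223] pointing down, gripper open.
Joint ranges: [-3.08, 3.08], [-0.75, 2.2], [0.22, 2.44], [-1.43, 4.57], [0, 2.65], [-2.85, 2.85]. Speed limits (rad/s): [2.79, 2.79, 3.14, 3.14, 3.14, 3.14].

## Interface

Orientations are given as a unit quaternion [x, y, z, w].
In Python, from rig import robot gives the robot as it stands.
- The arm moves only by the tool move_tool, called after "Emit:" in YAML: its name, and indented under it one key for each argument. Schema: {"type":"object","properties":{"rows":{"type":"array","items":{"type":"array","prefixItems":[{"type":"array","items":{"type":"number"},"minItems":3,"maxItems":3},{"type":"number"}],"minItems":2,"maxItems":2},"minItems":1,"maxItems":20},"jaw":{"type":"number"},"grip_force":{"type":"number"},"only":{"type":"string"},"quiet":{"type":"boolean"},"lines":{"type":"string"}},"required":["rows"],"additionalProperties":false}. rows is a list of rows, 1 to 20 of them, each written [[dx, dy, dz], turn]: dx, dy, dz in m, then a turn about the tool's z in rad; each row shifts and turns the commanded pose from where the row before left it, along the tool's axes as they then stand; what a row does not reach is not made up. A row lasts 1/12 s, in which the tool goes at most 0.0417 m and 0.125 rad, less where a joint would pass 70% of its speed; a pose out of reach is approached as far as the arm can. jaw is the finger opening in m, set as the call begins (left out keeps the last). The fingers move at their own pace and stop on an object; grip_force is the grip in N (left out, the last holds). Time passes only in rows, so rows that do not move let the fingers close. The tool returns the time, the measured TCP pose, the force, the opening and the grip force at its end. only (a regular expression) keeps the lines of the reply that match it, lines (a string "A,B") keeps lines A to B, and quiet returns only ok. Input that does not fit is refused with a message, and nothing moves.
- robot.get_obs(): the state, without advancing time (a new reading comes with each control period).
- robot.camera(name): name is "side" or "top" or "wrist"; returns a dict with "img" (480x640x3 uint8, red, green, blue), "fx", "fy", "cx", "cy" (pixels), "xyz" and "attitude" of the camera in the world. Camera axes: x right, y down, z forward; pixel columns grow to the right and rows downward; lengths in m; the calibration is good to about 2 mm. A picture is of the moment at which its call begins. There is no depth.
- robot.hand_in(): hands the job in; it is judged then, once.
The state is a dict: "time": time; "q": joint angles; "joint_velocities": joint speeds; "joint_torque": joint torques, N m; "position": TCP position; "tool_rot": TCP orientation; "ft_force": force on the tool from outside, world axes, zero at the start; "moment": the same for the moment, N m; "grip_width": finger opening in m; "grip_force": force on a finger pad.
Only numpy, scipy, OpenCV 4.12 (cv2) and the standard library are available. Lean on these libraries where they do the work, as an engineer would, in place of code of your own. Each camera call takes 0.05 s, during which the arm holds its last target. There are 200 camera calls.

## Working session

There is one attempt and no reset: what is moved stays moved. The work goes in short steps, Python scripts to look and compute and a tool call to move; the robot and the scene stay as the last step left them, time stands still between calls to the robot, and variables do not carry over. Pictures are saved under pics/ and viewed, at most 14 in all, crops included, and the job is handed in when it is done.

```bash
mkdir -p pics
```

Run:
```python
from rig import robot
import cv2,json
print(robot.get_obs(), robot.grip_depth)
for n in ["top","side"]:
    c=robot.camera(n); cv2.imwrite(f"pics/{n}0.png",c["img"][:,:,::-1])
    print(n,{k:v for k,v in c.items() if k!="img"})
```

```text
{'time': 0.0, 'q': array([ 9.30513851e-01,  5.28460706e-01,  1.43389250e+00, -2.48359510e-05,
        1.18141716e+00, -1.78492542e-01]), 'joint_velocities': array([ 0.00102242,  0.00081483,  0.00018669, -0.00058907, -0.00026764,
        0.0001211 ]), 'joint_torque': array([-1.01966998e-03, -4.40041280e+01, -1.76589096e+01,  6.32192334e-02,
        5.83365059e-02, -1.39189292e-04]), 'position': array([0.27799878, 0.55894782, 0.22157812]), 'tool_rot': array([ 2.28844095e-01,  9.73462477e-01, -1.00344973e-03, -4.22882367e-04]), 'ft_force': array([-0.41865845, -0.23633324,  0.49342082]), 'moment': array([ 0.00051325, -0.03248014, -0.01032486]), 'grip_force': 0.0, 'grip_width': 0.08703029311615203} 0.0187
top {'fx': 434.6479285138309, 'fy': 434.6479285138309, 'cx': 319.3175135240053, 'cy': 234.61141516471966, 'xyz': array([0.37506834, 0.02387258, 0.74924758]), 'attitude': array([-0.69593113,  0.7092018 , -0.07988194,  0.079571  ])}
side {'fx': 451.72625900835084, 'fy': 451.72625900835084, 'cx': 319.63219839066915, 'cy': 237.48185123072886, 'xyz': array([ 0.13283485, -0.37652553,  0.63618605]), 'attitude': array([ 0.86048178, -0.36234039,  0.13948805, -0.32988427])}
```

View pics/top0.png

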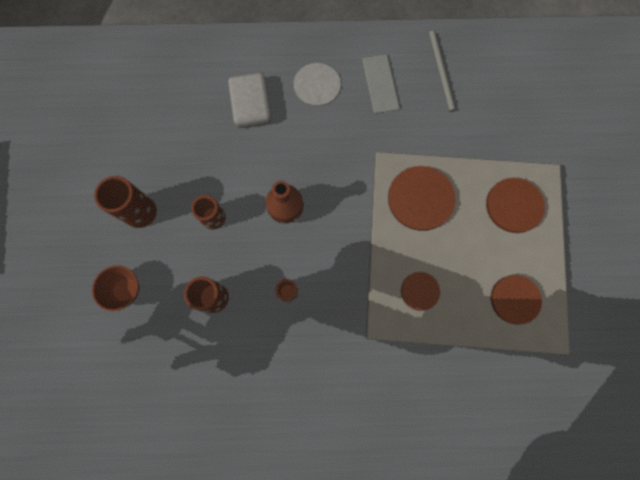

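View pics/side0.png

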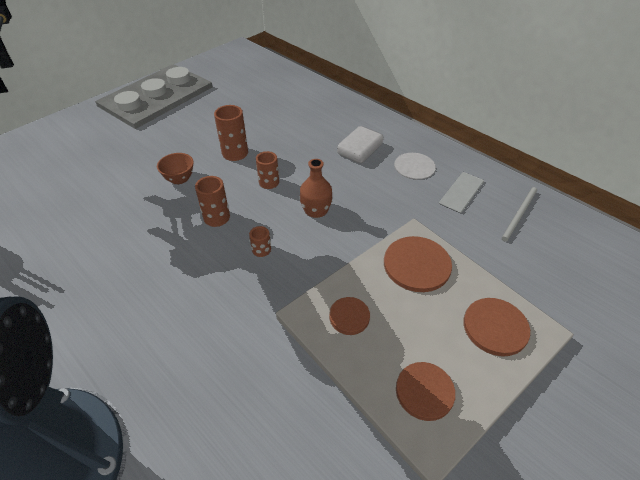

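The top view shows the beaker rims at d (114,193), b (205,208), c (204,292) and a (287,290). The bowl is at (116,288) and the bottle at (284,200). The discs are at d (422,198), c (516,205), a (420,292) and b (516,299). The side view agrees. Next I'll fit silhouettes of the known sizes in both cameras.

Create see.py:
```python
import numpy as np,cv2
from scipy.spatial.transform import Rotation as R
from scipy.optimize import minimize
DIM={'a':(.036,.046),'b':(.044,.066),'c':(.052,.086),'d':(.060,.106)}
DD={'a':.064,'b':.081,'c':.098,'d':.116}
def proj(c,P):
    p=(np.atleast_2d(P)-c['xyz'])@R.from_quat(c['attitude']).as_matrix()
    return np.c_[c['fx']*p[:,0]/p[:,2]+c['cx'],c['fy']*p[:,1]/p[:,2]+c['cy']]
def back(c,uv,z):
    d=R.from_quat(c['attitude']).apply([(uv[0]-c['cx'])/c['fx'],(uv[1]-c['cy'])/c['fy'],1])
    return c['xyz']+d*(z-c['xyz'][2])/d[2]
def mask(img):
    i=cv2.GaussianBlur(img,(3,3),0).astype(float)
    return ((i[:,:,0]>1.45*i[:,:,2])&(i[:,:,0]>25)).astype(np.uint8)
T=np.linspace(0,2*np.pi,60,endpoint=False); C=np.c_[np.cos(T),np.sin(T),0*T]
def fit(c,xy,dia,z0,z1):
    m=mask(c['img'])
    def sil(p): 
        P=np.vstack([C*dia/2+[p[0],p[1],z] for z in (z0,z1)])
        h=cv2.convexHull(proj(c,P).astype(np.float32)); o=np.zeros(m.shape,np.uint8)
        return cv2.fillConvexPoly(o,np.round(h*256).astype(np.int32),1,cv2.LINE_8,8)
    near=cv2.dilate(sil(xy),np.ones((15,15)))
    def cost(p):
        s=sil(p); return 1-(s&m).sum()/((s|(m&near)).sum())
    r=minimize(cost,xy,method='Nelder-Mead',options=dict(initial_simplex=[xy,np.add(xy,[.012,0]),np.add(xy,[0,.012])],xatol=2e-4,fatol=1e-4))
    return r.x,1-r.fun
```

Run:
```python
from see import *
from rig import robot
t=robot.camera('top'); s=robot.camera('side')
rim={'a':(287,290),'b':(205,208),'c':(204,292),'d':(114,193)}
dc={'a':(420,292),'b':(516,299),'c':(516,205),'d':(422,198)}
for k in 'abcd':
    w,h=DIM[k]; g=back(t,rim[k],h)[:2]
    print('beaker',k,*[np.round(np.r_[fit(c,g,w,0,h)],3) if 0 else (np.round(fit(c,g,w,0,h)[0],4),round(fit(c,g,w,0,h)[1],3)) for c in (t,s)])
    g=back(t,dc[k],.032)[:2]
    print('disc',k,*[(lambda r:(np.round(r[0],4),round(r[1],3)))(fit(c,g,DD[k],.02,.032)) for c in (t,s)])
print('bowl',back(t,(116,288),.04),'bottle',back(t,(281,188),.118), back(t,(284,202),.04))
o=robot.get_obs(); print(np.round(R.from_quat(o['tool_rot']).as_matrix(),3))
```

```text
beaker a (array([0.4483, 0.0779]), np.float64(0.778)) (array([0.4457, 0.0778]), np.float64(0.724))
disc a (array([ 0.4428, -0.1431]), np.float64(0.904)) (array([ 0.4414, -0.1405]), np.float64(0.911))
beaker b (array([0.585 , 0.2116]), np.float64(0.789)) (array([0.5818, 0.2144]), np.float64(0.79))
disc b (array([ 0.4257, -0.2998]), np.float64(0.938)) (array([ 0.4247, -0.2975]), np.float64(0.932))
beaker c (array([0.4399, 0.2039]), np.float64(0.841)) (array([0.4392, 0.2071]), np.float64(0.846))
disc c (array([ 0.5891, -0.3188]), np.float64(0.945)) (array([ 0.5874, -0.316 ]), np.float64(0.937))
beaker d (array([0.5953, 0.3414]), np.float64(0.862)) (array([0.5951, 0.3448]), np.float64(0.855))
disc d (array([ 0.6054, -0.1566]), np.float64(0.958)) (array([ 0.603 , -0.1537]), np.float64(0.941))
bowl [0.45518431 0.35495815 0.04      ] bottle [0.59437843 0.07939554 0.118     ] [0.59627697 0.08111796 0.04      ]
[[-0.895  0.446 -0.001]
 [ 0.446  0.895 -0.001]
 [ 0.    -0.001 -1.   ]]
```

Both cameras agree to within 3 mm, and the spacing matches the layout. One constant tool orientation clears all the neighbours if I work in the order d, c, b, a. I'll start by moving over d.

Create d.py:
```python
# offset from measured TCP to a target grasp point x y z, in tool axes
import sys; from see import *; from rig import robot
o=robot.get_obs(); t=np.array([float(v) for v in sys.argv[1:4]])-[0,0,robot.grip_depth]
print('t',round(float(o['time']),2),'delta',np.round(R.from_quat(o['tool_rot']).inv().apply(t-o['position']),4))
```

```text
(no output)
```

Emit:
move_tool:
  rows:
    - [[-0.03,-0.004,0],0]
    - [[-0.032,-0.0045,0],0]
    - [[-0.032,-0.0045,0],0]
    - [[-0.032,-0.0045,0],0]
    - [[-0.032,-0.0045,0],0]
    - [[-0.032,-0.0045,0],0]
    - [[-0.032,-0.0045,0],0]
    - [[-0.032,-0.0045,0],0]
    - [[-0.032,-0.0045,0],0]
    - [[-0.032,-0.0045,0],0]
    - [[-0.032,-0.0045,0],0]
    - [[-0.03,-0.004,0],0]
    - [[0,0,0],0]
    - [[0,0,0],0]
  jaw: 0.087
  grip_force: 20

```text
time: 1.37
position: [0.5963, 0.3412, 0.2219]
tool_rot: [0.23, 0.973, -0.0, -0.0]
ft_force: [0.1, 0.9, 0.5]
grip_width: 0.0869
grip_force: 0.0
```

```bash
python3 d.py .595 .343 .08
```

```text
t 1.37 delta [0.0019 0.0011 0.1606]
```

Emit:
move_tool:
  rows:
    - [[0.002,0.001,0.02],0]
    - [[0,0,0.025],0]
    - [[0,0,0.025],0]
    - [[0,0,0.025],0]
    - [[0,0,0.025],0]
    - [[0,0,0.02],0]
    - [[0,0,0.015],0]
    - [[0,0,0.005],0]
    - [[0,0,0],0]
    - [[0,0,0],0]

```text
time: 2.2
position: [0.5933, 0.3453, 0.063]
tool_rot: [0.228, 0.974, 0.0, 0.0]
ft_force: [0.4, 1.5, -0.2]
grip_width: 0.0869
grip_force: 0.0
```

Emit:
move_tool:
  rows:
    - [[0,0,0],0]
    - [[0,0,0],0]
    - [[0,0,0],0]
    - [[0,0,0],0]
    - [[0,0,0],0]
    - [[0,0,0],0]
    - [[0,0,0],0]
    - [[0,0,0],0]
  jaw: 0.0
  grip_force: 20

```text
time: 2.87
position: [0.5936, 0.3442, 0.0629]
tool_rot: [0.229, 0.973, -0.0, -0.0]
ft_force: [-1.2, -1.4, 2.8]
grip_width: 0.0588
grip_force: 19.8
```

Emit:
move_tool:
  rows:
    - [[0,0,-0.005],0]
    - [[0,0,-0.02],0]
    - [[0,0,-0.025],0]
    - [[0,0,-0.025],0]
    - [[0,0,-0.025],0]
    - [[0,0,-0.025],0]
    - [[0,0,-0.02],0]
    - [[0,0,-0.005],0]
    - [[0,0,0],0]
    - [[0,0,0],0]

```text
time: 3.7
position: [0.593, 0.3444, 0.2114]
tool_rot: [0.229, 0.973, -0.0, -0.001]
ft_force: [-0.2, -0.4, -2.0]
grip_width: 0.0588
grip_force: 19.8
```

Run:
```python
from see import *
from rig import robot
for n in ('top','side'):
    c=robot.camera(n); cv2.imwrite(f'pics/{n}1.png',c['img'][:,:,::-1])
```

```bash
python3 d.py .604 -.155 .23
```

```text
t 3.8 delta [-0.2328 -0.4416 -0.0005]
```

View pics/side1.png

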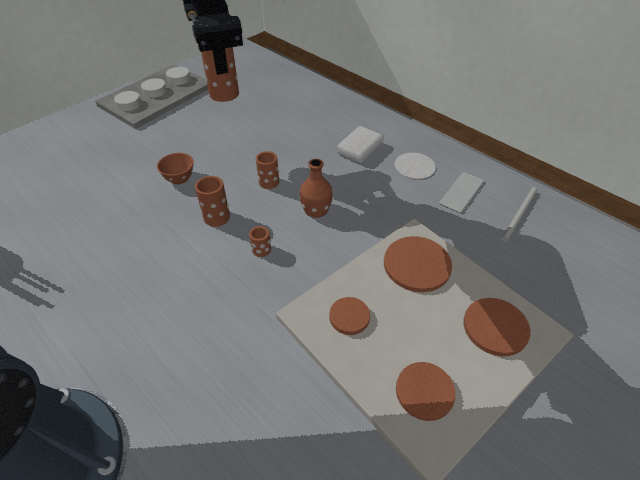

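Emit:
move_tool:
  rows:
    - [[-0.008,-0.016,0],0]
    - [[-0.013,-0.025,0],0]
    - [[-0.016,-0.03,0],0]
    - [[-0.016,-0.03,0],0]
    - [[-0.016,-0.03,0],0]
    - [[-0.016,-0.03,0],0]
    - [[-0.016,-0.03,0],0]
    - [[-0.016,-0.03,0],0]
    - [[-0.016,-0.03,0],0]
    - [[-0.016,-0.03,0],0]
    - [[-0.016,-0.03,0],0]
    - [[-0.016,-0.03,0],0]
    - [[-0.016,-0.03,0],0]
    - [[-0.016,-0.03,0],0]
    - [[-0.013,-0.025,0],0]
    - [[-0.006,-0.015,0],0]
    - [[0,0,0],0]
    - [[0,0,0],0]
    - [[0,0,0],0]

```text
time: 5.38
position: [0.6041, -0.1523, 0.2118]
tool_rot: [0.229, 0.973, 0.001, -0.001]
ft_force: [0.5, 1.3, -2.8]
grip_width: 0.0583
grip_force: 19.8
```

```bash
python3 d.py .604 -.155 .1146
```

```text
t 5.38 delta [-0.0014 -0.0025  0.1159]
```

The side picture shows beaker d held upright at about (222,75). The others haven't moved. Lowering onto disc d.

Emit:
move_tool:
  rows:
    - [[-0.0014,-0.0025,0.01],0]
    - [[0,0,0.02],0]
    - [[0,0,0.025],0]
    - [[0,0,0.025],0]
    - [[0,0,0.015],0]
    - [[0,0,0.01],0]
    - [[0,0,0.005],0]
    - [[0,0,0.002],0]
    - [[0,0,0],0]
    - [[0,0,0],0]

```text
time: 6.22
position: [0.6058, -0.1566, 0.1015]
tool_rot: [0.229, 0.974, -0.0, 0.001]
ft_force: [1.1, -0.1, -2.1]
grip_width: 0.0587
grip_force: 19.8
```

```bash
python3 d.py .604 -.155 .1136
```

```text
t 6.22 delta [0.0024 0.0006 0.0066]
```

Emit:
move_tool:
  rows:
    - [[0.001,0,0.002],0]
    - [[0,0,0.002],0]
    - [[0,0,0.001],0]
    - [[0,0,0],0]
    - [[0,0,0],0]

```text
time: 6.63
position: [0.6041, -0.1561, 0.0956]
tool_rot: [0.229, 0.973, -0.0, 0.0]
ft_force: [-0.4, 0.1, -2.5]
grip_width: 0.0587
grip_force: 19.8
```

Emit:
move_tool:
  rows:
    - [[0,0,0.001],0]
    - [[0,0,0],0]
    - [[0,0,0],0]

```text
time: 6.88
position: [0.6043, -0.1563, 0.0948]
tool_rot: [0.229, 0.973, -0.0, 0.0]
ft_force: [0.5, -0.3, -0.3]
grip_width: 0.0587
grip_force: 19.8
```

Emit:
move_tool:
  rows:
    - [[0,0,0.001],0]
    - [[0,0,0],0]
    - [[0,0,0],0]

```text
time: 7.13
position: [0.6042, -0.1568, 0.0944]
tool_rot: [0.229, 0.973, -0.001, 0.0]
ft_force: [-2.8, -2.1, 5.3]
grip_width: 0.0584
grip_force: 19.9
```

The force changed, so d is seated. Release, rise, and go to c.

Emit:
move_tool:
  rows:
    - [[0,0,0],0]
    - [[0,0,0],0]
    - [[0,0,0],0]
    - [[0,0,0],0]
    - [[0,0,0],0]
  jaw: 0.087

```text
time: 7.55
position: [0.6041, -0.1557, 0.0932]
tool_rot: [0.229, 0.973, 0.0, -0.0]
ft_force: [0.4, 0.0, -0.3]
grip_width: 0.0827
grip_force: 0.0
```

Emit:
move_tool:
  rows:
    - [[0,0,-0.01],0]
    - [[0,0,-0.025],0]
    - [[0,0,-0.035],0]
    - [[0,0,-0.035],0]
    - [[0,0,-0.02],0]
    - [[0,0,-0.005],0]
    - [[0,0,0],0]

```text
time: 8.13
position: [0.6052, -0.1564, 0.2261]
tool_rot: [0.229, 0.973, -0.0, 0.002]
ft_force: [-0.1, 0.4, 0.4]
grip_width: 0.0866
grip_force: 0.0
```

```bash
python3 d.py .4395 .2055 .21
```

```text
t 8.13 delta [0.3097 0.2502 0.0333]
```

Emit:
move_tool:
  rows:
    - [[0.012,0.01,0],0]
    - [[0.025,0.02,0],0]
    - [[0.025,0.02,0],0]
    - [[0.025,0.02,0],0]
    - [[0.025,0.02,0],0]
    - [[0.025,0.02,0],0]
    - [[0.025,0.02,0],0]
    - [[0.025,0.02,0],0]
    - [[0.025,0.02,0],0]
    - [[0.025,0.02,0],0]
    - [[0.025,0.02,0],0]
    - [[0.025,0.02,0],0]
    - [[0.015,0.015,0],0]
    - [[0.008,0.005,0],0]
    - [[0,0,0],0]
    - [[0,0,0],0]

```text
time: 9.47
position: [0.4369, 0.2057, 0.2225]
tool_rot: [0.228, 0.974, -0.001, -0.001]
ft_force: [-0.1, -0.5, 0.2]
grip_width: 0.0871
grip_force: 0.0
```

```bash
python3 d.py .4395 .2055 .065
```

Run:
```python
from see import *
from rig import robot
for n in ('top','side'):
    c=robot.camera(n); cv2.imwrite(f'pics/{n}2.png',c['img'][:,:,::-1])
    print(n,'d',fit(c,[.604,-.155],.06,.032,.138))
```

```text
t 9.47 delta [-0.0027  0.0014  0.1762]
top d (array([ 0.59535486, -0.15026086]), np.float64(0.6603125))
side d (array([ 0.58928162, -0.16473169]), np.float64(0.7352330068269516))
```

View pics/side2.png

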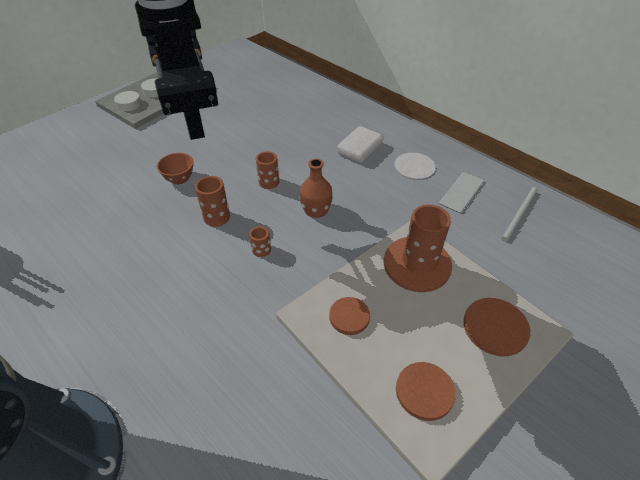

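Beaker d stands upright on its disc, foot at about (421,264) and disc centre at (418,263). Next: grasp c.

Emit:
move_tool:
  rows:
    - [[-0.0015,0.001,0.01],0]
    - [[0,0,0.03],0]
    - [[0,0,0.03],0]
    - [[0,0,0.03],0]
    - [[0,0,0.03],0]
    - [[0,0,0.025],0]
    - [[0,0,0.015],0]
    - [[0,0,0.005],0]
    - [[0,0,0],0]
    - [[0,0,0],0]

```text
time: 10.4
position: [0.4403, 0.2056, 0.0485]
tool_rot: [0.229, 0.973, 0.0, 0.0]
ft_force: [-0.0, -0.1, 0.3]
grip_width: 0.0869
grip_force: 0.0
```

Emit:
move_tool:
  rows:
    - [[0,0,0],0]
    - [[0,0,0],0]
    - [[0,0,0],0]
    - [[0,0,0],0]
    - [[0,0,0],0]
    - [[0,0,0],0]
    - [[0,0,0],0]
    - [[0,0,0],0]
  jaw: 0.0
  grip_force: 20

```text
time: 11.07
position: [0.4398, 0.2061, 0.0488]
tool_rot: [0.229, 0.973, -0.0, 0.0]
ft_force: [-0.0, -2.4, 2.4]
grip_width: 0.0516
grip_force: 20.0
```

```bash
python3 d.py .4395 .2055 .065
```

```text
t 11.07 delta [-0.     -0.0006  0.0025]
```

Emit:
move_tool:
  rows:
    - [[0,0,-0.01],0]
    - [[0,0,-0.025],0]
    - [[0,0,-0.03],0]
    - [[0,0,-0.03],0]
    - [[0,0,-0.03],0]
    - [[0,0,-0.02],0]
    - [[0,0,-0.005],0]
    - [[0,0,0],0]
    - [[0,0,0],0]

```text
time: 11.82
position: [0.4389, 0.206, 0.198]
tool_rot: [0.229, 0.973, -0.0, -0.001]
ft_force: [-0.1, 0.1, -1.3]
grip_width: 0.0517
grip_force: 20.0
```

```bash
python3 d.py .588 -.3175 .097
```

```text
t 11.82 delta [-0.3668 -0.4022  0.1196]
```

Emit:
move_tool:
  rows:
    - [[-0.012,-0.013,0],0]
    - [[-0.02,-0.022,0],0]
    - [[-0.025,-0.0275,0],0]
    - [[-0.025,-0.0275,0],0]
    - [[-0.025,-0.0275,0],0]
    - [[-0.025,-0.0275,0],0]
    - [[-0.025,-0.0275,0],0]
    - [[-0.025,-0.0275,0],0]
    - [[-0.025,-0.0275,0],0]
    - [[-0.025,-0.0275,0],0]
    - [[-0.025,-0.0275,0],0]
    - [[-0.025,-0.0275,0],0]
    - [[-0.025,-0.0275,0],0]
    - [[-0.025,-0.0275,0],0]
    - [[-0.02,-0.022,0],0]
    - [[-0.014,-0.015,0],0]
    - [[0,0,0],0]
    - [[0,0,0],0]
    - [[0,0,0],0]

```text
time: 13.4
position: [0.5869, -0.3153, 0.1959]
tool_rot: [0.229, 0.973, 0.001, -0.003]
ft_force: [-0.0, 0.4, -2.3]
grip_width: 0.0512
grip_force: 20.0
```

```bash
python3 d.py .588 -.3175 .0995
```

```text
t 13.4 delta [-0.0026 -0.0017  0.1151]
```

Emit:
move_tool:
  rows:
    - [[-0.002,-0.0015,0.01],0]
    - [[0,0,0.02],0]
    - [[0,0,0.025],0]
    - [[0,0,0.025],0]
    - [[0,0,0.015],0]
    - [[0,0,0.01],0]
    - [[0,0,0.004],0]
    - [[0,0,0.002],0]
    - [[0,0,0],0]
    - [[0,0,0],0]
    - [[0,0,0],0]

```text
time: 14.32
position: [0.5902, -0.3196, 0.0889]
tool_rot: [0.229, 0.973, -0.001, 0.001]
ft_force: [0.9, -0.0, -0.9]
grip_width: 0.0515
grip_force: 20.0
```

```bash
python3 d.py .588 -.3175 .0995
```

```text
t 14.32 delta [0.0029 0.0009 0.0081]
```

Emit:
move_tool:
  rows:
    - [[0.001,0.0005,0.002],0]
    - [[0,0,0.002],0]
    - [[0,0,0.001],0]
    - [[0,0,0],0]
    - [[0,0,0],0]
    - [[0,0,0],0]

```text
time: 14.82
position: [0.5888, -0.3182, 0.0825]
tool_rot: [0.229, 0.973, -0.0, 0.0]
ft_force: [-0.5, 0.0, -1.7]
grip_width: 0.0518
grip_force: 20.0
```

Emit:
move_tool:
  rows:
    - [[0,0,0.001],0]
    - [[0,0,0],0]
    - [[0,0,0],0]

```text
time: 15.07
position: [0.5887, -0.3182, 0.0815]
tool_rot: [0.229, 0.973, 0.0, -0.0]
ft_force: [-0.8, -0.5, -1.3]
grip_width: 0.052
grip_force: 20.0
```

Emit:
move_tool:
  rows:
    - [[0,0,0.001],0]
    - [[0,0,0],0]
    - [[0,0,0],0]

```text
time: 15.32
position: [0.589, -0.3183, 0.0809]
tool_rot: [0.229, 0.973, -0.0, 0.0]
ft_force: [0.2, -0.5, 2.0]
grip_width: 0.0518
grip_force: 20.0
```

c is seated. Release, rise, and go to b.

Emit:
move_tool:
  rows:
    - [[0,0,0],0]
    - [[0,0,0],0]
    - [[0,0,0],0]
    - [[0,0,0],0]
    - [[0,0,0],0]
    - [[0,0,0],0]
  jaw: 0.087

```text
time: 15.82
position: [0.5888, -0.3182, 0.0805]
tool_rot: [0.229, 0.973, -0.0, 0.0]
ft_force: [0.3, 0.1, -0.6]
grip_width: 0.0825
grip_force: 0.0
```

Emit:
move_tool:
  rows:
    - [[0,0,-0.01],0]
    - [[0,0,-0.025],0]
    - [[0,0,-0.035],0]
    - [[0,0,-0.035],0]
    - [[0,0,-0.02],0]
    - [[0,0,-0.005],0]
    - [[0,0,0],0]
    - [[0,0,0],0]

```text
time: 16.48
position: [0.5882, -0.3177, 0.21]
tool_rot: [0.229, 0.973, 0.0, -0.001]
ft_force: [0.4, -0.1, -0.3]
grip_width: 0.0869
grip_force: 0.0
```

```bash
python3 d.py .583 .213 .05
```

```text
t 16.48 delta [0.2408 0.4727 0.1791]
```

Emit:
move_tool:
  rows:
    - [[0.008,0.016,0],0]
    - [[0.013,0.025,0],0]
    - [[0.017,0.0335,0],0]
    - [[0.017,0.0335,0],0]
    - [[0.017,0.0335,0],0]
    - [[0.017,0.0335,0],0]
    - [[0.017,0.0335,0],0]
    - [[0.017,0.0335,0],0]
    - [[0.017,0.0335,0],0]
    - [[0.017,0.0335,0],0]
    - [[0.017,0.0335,0],0]
    - [[0.017,0.0335,0],0]
    - [[0.017,0.0335,0],0]
    - [[0.017,0.0335,0],0]
    - [[0.011,0.0197,0],0]
    - [[0.005,0.01,0],0]
    - [[0,0,0],0]
    - [[0,0,0],0]
    - [[0,0,0],0]

```text
time: 18.07
position: [0.5832, 0.211, 0.2097]
tool_rot: [0.229, 0.973, -0.001, -0.001]
ft_force: [-0.1, -0.5, 0.0]
grip_width: 0.0869
grip_force: 0.0
```

```bash
python3 d.py .583 .213 .05
```

```text
t 18.07 delta [0.0008 0.002  0.1784]
```

Emit:
move_tool:
  rows:
    - [[0.0005,0.0015,0.01],0]
    - [[0,0,0.03],0]
    - [[0,0,0.03],0]
    - [[0,0,0.03],0]
    - [[0,0,0.03],0]
    - [[0,0,0.025],0]
    - [[0,0,0.015],0]
    - [[0,0,0.005],0]
    - [[0,0,0.002],0]
    - [[0,0,0],0]
    - [[0,0,0],0]

```text
time: 18.98
position: [0.5849, 0.2136, 0.0346]
tool_rot: [0.229, 0.973, 0.0, 0.001]
ft_force: [0.1, -0.2, -0.3]
grip_width: 0.0869
grip_force: 0.0
```

Emit:
move_tool:
  rows:
    - [[0,0,0],0]
    - [[0,0,0],0]
    - [[0,0,0],0]
    - [[0,0,0],0]
    - [[0,0,0],0]
    - [[0,0,0],0]
    - [[0,0,0],0]
    - [[0,0,0],0]
    - [[0,0,0],0]
  jaw: 0.0
  grip_force: 15

```text
time: 19.73
position: [0.5835, 0.2138, 0.0335]
tool_rot: [0.229, 0.973, -0.0, -0.0]
ft_force: [-0.7, -0.8, 1.6]
grip_width: 0.0426
grip_force: 15.0
```

```bash
python3 d.py .583 .213 .05
```

```text
t 19.73 delta [ 0.0001 -0.0009  0.0022]
```

Emit:
move_tool:
  rows:
    - [[0,0,-0.01],0]
    - [[0,0,-0.025],0]
    - [[0,0,-0.03],0]
    - [[0,0,-0.03],0]
    - [[0,0,-0.03],0]
    - [[0,0,-0.02],0]
    - [[0,0,-0.005],0]
    - [[0,0,0],0]
    - [[0,0,0],0]

```text
time: 20.48
position: [0.5831, 0.2139, 0.1829]
tool_rot: [0.229, 0.973, -0.0, -0.001]
ft_force: [-0.9, 0.6, -1.2]
grip_width: 0.0428
grip_force: 15.0
```

```bash
python3 d.py .425 -.2985 .0845
```

```text
t 20.48 delta [-0.0868 -0.5291  0.1174]
```

Emit:
move_tool:
  rows:
    - [[-0.003,-0.015,0],0]
    - [[-0.004,-0.025,0],0]
    - [[-0.005,-0.032,0],0]
    - [[-0.006,-0.032,0],0]
    - [[-0.005,-0.032,0],0]
    - [[-0.006,-0.032,0],0]
    - [[-0.005,-0.032,0],0]
    - [[-0.005,-0.032,0],0]
    - [[-0.005,-0.032,0],0]
    - [[-0.005,-0.032,0],0]
    - [[-0.005,-0.032,0],0]
    - [[-0.005,-0.032,0],0]
    - [[-0.005,-0.032,0],0]
    - [[-0.005,-0.032,0],0]
    - [[-0.005,-0.032,0],0]
    - [[-0.005,-0.032,0],0]
    - [[-0.005,-0.026,0],0]
    - [[-0.003,-0.015,0],0]
    - [[0,0,0],0]
    - [[0,0,0],0]

```text
time: 22.15
position: [0.4243, -0.2983, 0.1819]
tool_rot: [0.23, 0.973, 0.001, -0.002]
ft_force: [0.6, -0.1, -1.2]
grip_width: 0.0425
grip_force: 15.0
```

```bash
python3 d.py .425 -.2985 .0845
```

```text
t 22.15 delta [-0.0012 -0.      0.1161]
```

Emit:
move_tool:
  rows:
    - [[0,0,0.01],0]
    - [[0,0,0.02],0]
    - [[0,0,0.025],0]
    - [[0,0,0.025],0]
    - [[0,0,0.015],0]
    - [[0,0,0.01],0]
    - [[0,0,0.004],0]
    - [[0,0,0.003],0]
    - [[0,0,0.001],0]
    - [[0,0,0],0]
    - [[0,0,0],0]
    - [[0,0,0],0]

```text
time: 23.15
position: [0.4264, -0.2989, 0.0714]
tool_rot: [0.229, 0.973, -0.001, 0.001]
ft_force: [0.1, -0.2, -1.3]
grip_width: 0.0428
grip_force: 15.0
```

```bash
python3 d.py .425 -.2985 .0837
```

```text
t 23.15 delta [ 0.0015 -0.0003  0.0064]
```

Emit:
move_tool:
  rows:
    - [[0.001,0,0.002],0]
    - [[0,0,0.002],0]
    - [[0,0,0],0]
    - [[0,0,0],0]
    - [[0,0,0],0]

```text
time: 23.57
position: [0.4251, -0.298, 0.0665]
tool_rot: [0.229, 0.973, 0.0, -0.0]
ft_force: [0.6, -0.4, -0.6]
grip_width: 0.0428
grip_force: 15.0
```

Emit:
move_tool:
  rows:
    - [[0,0,0.001],0]
    - [[0,0,0],0]
    - [[0,0,0],0]

```text
time: 23.82
position: [0.4251, -0.298, 0.0655]
tool_rot: [0.229, 0.973, 0.0, -0.0]
ft_force: [0.5, -0.4, -1.1]
grip_width: 0.0425
grip_force: 15.0
```

Emit:
move_tool:
  rows:
    - [[0,0,0.001],0]
    - [[0,0,0],0]
    - [[0,0,0],0]

```text
time: 24.07
position: [0.4252, -0.298, 0.0655]
tool_rot: [0.229, 0.973, -0.0, 0.0]
ft_force: [-2.5, 0.8, 6.9]
grip_width: 0.0426
grip_force: 15.0
```

b is seated. Release, rise, and go to a.

Emit:
move_tool:
  rows:
    - [[0,0,0],0]
    - [[0,0,0],0]
    - [[0,0,0],0]
    - [[0,0,0],0]
    - [[0,0,0],0]
    - [[0,0,0],0]
    - [[0,0,0],0]
  jaw: 0.087

```text
time: 24.65
position: [0.4251, -0.2979, 0.0644]
tool_rot: [0.229, 0.973, 0.0, -0.0]
ft_force: [-0.2, -0.3, 0.6]
grip_width: 0.0807
grip_force: 0.0
```

Emit:
move_tool:
  rows:
    - [[0,0,-0.01],0]
    - [[0,0,-0.025],0]
    - [[0,0,-0.035],0]
    - [[0,0,-0.035],0]
    - [[0,0,-0.02],0]
    - [[0,0,-0.005],0]
    - [[0,0,0],0]
    - [[0,0,0],0]

```text
time: 25.32
position: [0.4247, -0.2974, 0.1942]
tool_rot: [0.229, 0.973, 0.0, -0.0]
ft_force: [-0.0, 0.2, 0.1]
grip_width: 0.0871
grip_force: 0.0
```

```bash
python3 d.py .447 .078 .032
```

```text
t 25.32 delta [0.1471 0.346  0.1811]
```

Emit:
move_tool:
  rows:
    - [[0.006,0.014,0],0]
    - [[0.01,0.024,0],0]
    - [[0.0125,0.03,0],0]
    - [[0.0125,0.03,0],0]
    - [[0.0125,0.03,0],0]
    - [[0.0125,0.03,0],0]
    - [[0.0125,0.03,0],0]
    - [[0.0125,0.03,0],0]
    - [[0.0125,0.03,0],0]
    - [[0.0125,0.03,0],0]
    - [[0.0125,0.03,0],0]
    - [[0.011,0.024,0],0]
    - [[0.007,0.014,0],0]
    - [[0,0,0],0]
    - [[0,0,0],0]
    - [[0,0,0],0]

```text
time: 26.65
position: [0.4471, 0.0771, 0.1936]
tool_rot: [0.229, 0.974, -0.0, -0.001]
ft_force: [0.2, 0.1, 1.1]
grip_width: 0.0867
grip_force: 0.0
```

```bash
python3 d.py .447 .078 .032;  python3 - <<'E'
from see import *
from rig import robot
for n in ('top','side'):
    c=robot.camera(n); cv2.imwrite(f'pics/{n}3.png',c['img'][:,:,::-1])
E
```

```text
t 26.65 delta [1.000e-04 1.000e-03 1.803e-01]
```

View pics/side3.png

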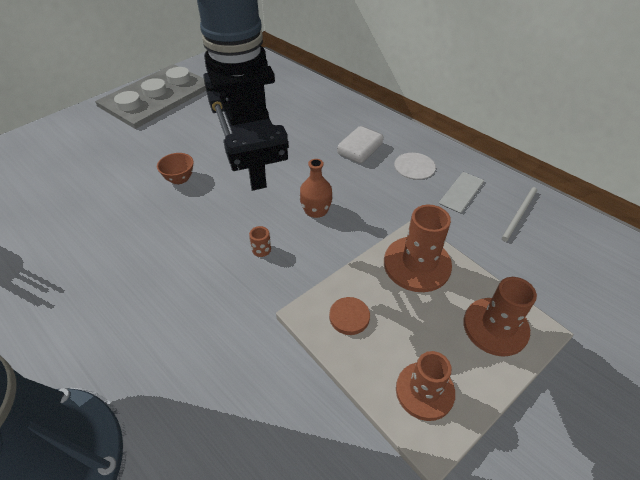

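The picture shows d, c and b standing upright near the centres of their discs, at (425,245), (505,310) and (430,378). The bowl and bottle are untouched. Next: grasp a.

Emit:
move_tool:
  rows:
    - [[0,0.001,0.01],0]
    - [[0,0,0.03],0]
    - [[0,0,0.03],0]
    - [[0,0,0.03],0]
    - [[0,0,0.03],0]
    - [[0,0,0.025],0]
    - [[0,0,0.015],0]
    - [[0,0,0.006],0]
    - [[0,0,0.002],0]
    - [[0,0,0],0]
    - [[0,0,0],0]

```text
time: 27.67
position: [0.4493, 0.0776, 0.0173]
tool_rot: [0.229, 0.973, 0.0, 0.001]
ft_force: [-0.5, -0.6, -0.3]
grip_width: 0.0868
grip_force: 0.0
```

Emit:
move_tool:
  rows:
    - [[0,0,0],0]
    - [[0,0,0],0]
    - [[0,0,0],0]
    - [[0,0,0],0]
    - [[0,0,0],0]
    - [[0,0,0],0]
    - [[0,0,0],0]
    - [[0,0,0],0]
    - [[0,0,0],0]
    - [[0,0,0],0]
  jaw: 0.0
  grip_force: 12

```text
time: 28.5
position: [0.4486, 0.078, 0.0165]
tool_rot: [0.229, 0.973, -0.0, -0.0]
ft_force: [-0.6, 0.2, 0.6]
grip_width: 0.0354
grip_force: 12.0
```

```bash
python3 d.py .447 .078 .032
```

```text
t 28.5 delta [ 0.0014 -0.0007  0.0032]
```

Emit:
move_tool:
  rows:
    - [[0,0,-0.01],0]
    - [[0,0,-0.025],0]
    - [[0,0,-0.03],0]
    - [[0,0,-0.03],0]
    - [[0,0,-0.02],0]
    - [[0,0,-0.005],0]
    - [[0,0,0],0]
    - [[0,0,0],0]

```text
time: 29.17
position: [0.4481, 0.078, 0.1361]
tool_rot: [0.229, 0.973, -0.0, -0.0]
ft_force: [-0.0, -0.6, -1.1]
grip_width: 0.0355
grip_force: 12.0
```

```bash
python3 d.py .442 -.142 .068
```

```text
t 29.17 delta [-0.0926 -0.1996  0.0868]
```

Emit:
move_tool:
  rows:
    - [[-0.007,-0.015,0],0]
    - [[-0.012,-0.025,0],0]
    - [[-0.014,-0.03,0],0]
    - [[-0.014,-0.03,0],0]
    - [[-0.014,-0.03,0],0]
    - [[-0.014,-0.03,0],0]
    - [[-0.011,-0.025,0],0]
    - [[-0.0065,-0.0145,0],0]
    - [[0,0,0],0]
    - [[0,0,0],0]
    - [[0,0,0],0]

```text
time: 30.08
position: [0.4413, -0.1406, 0.1353]
tool_rot: [0.229, 0.973, 0.001, -0.002]
ft_force: [-0.3, -0.2, 0.1]
grip_width: 0.0348
grip_force: 12.0
```

Emit:
move_tool:
  rows:
    - [[0,0,0.01],0]
    - [[0,0,0.02],0]
    - [[0,0,0.02],0]
    - [[0,0,0.015],0]
    - [[0,0,0.01],0]
    - [[0,0,0.004],0]
    - [[0,0,0.002],0]
    - [[0,0,0],0]
    - [[0,0,0],0]
    - [[0,0,0],0]
    - [[0,0,0],0]

```text
time: 31.0
position: [0.4429, -0.142, 0.0562]
tool_rot: [0.229, 0.973, -0.0, 0.001]
ft_force: [0.1, 0.0, 0.0]
grip_width: 0.0354
grip_force: 12.0
```

```bash
python3 d.py .442 -.142 .067
```

```text
t 31.0 delta [ 0.0008 -0.0004  0.0079]
```

Emit:
move_tool:
  rows:
    - [[0,0,0.002],0]
    - [[0,0,0.002],0]
    - [[0,0,0.001],0]
    - [[0,0,0],0]
    - [[0,0,0],0]
    - [[0,0,0],0]

```text
time: 31.5
position: [0.4425, -0.1419, 0.0505]
tool_rot: [0.229, 0.973, 0.0, -0.0]
ft_force: [-0.2, -0.6, 0.1]
grip_width: 0.0354
grip_force: 12.0
```

Emit:
move_tool:
  rows:
    - [[0,0,0.001],0]
    - [[0,0,0],0]
    - [[0,0,0],0]

```text
time: 31.75
position: [0.4425, -0.1418, 0.0495]
tool_rot: [0.229, 0.973, 0.0, -0.0]
ft_force: [0.6, -0.1, 0.7]
grip_width: 0.0349
grip_force: 12.0
```

Emit:
move_tool:
  rows:
    - [[0,0,0.001],0]
    - [[0,0,0],0]
    - [[0,0,0],0]

```text
time: 32.0
position: [0.4425, -0.1418, 0.0485]
tool_rot: [0.229, 0.973, -0.0, -0.0]
ft_force: [0.4, -0.2, -0.2]
grip_width: 0.035
grip_force: 12.0
```

Emit:
move_tool:
  rows:
    - [[0,0,0.001],0]
    - [[0,0,0],0]
    - [[0,0,0],0]

```text
time: 32.25
position: [0.4426, -0.1419, 0.0484]
tool_rot: [0.229, 0.973, -0.0, 0.0]
ft_force: [-1.7, -0.4, 8.8]
grip_width: 0.0351
grip_force: 12.0
```

a is seated. Release, rise and move clear, then inspect.

Emit:
move_tool:
  rows:
    - [[0,0,0],0]
    - [[0,0,0],0]
    - [[0,0,0],0]
    - [[0,0,0],0]
    - [[0,0,0],0]
    - [[0,0,0],0]
    - [[0,0,0],0]
    - [[0,0,0],0]
  jaw: 0.087

```text
time: 32.92
position: [0.4425, -0.1418, 0.0475]
tool_rot: [0.229, 0.973, 0.0, -0.0]
ft_force: [-0.1, 0.3, 0.4]
grip_width: 0.0803
grip_force: 0.0
```

Emit:
move_tool:
  rows:
    - [[0,0,-0.01],0]
    - [[0,0,-0.025],0]
    - [[0,0,-0.035],0]
    - [[0,0,-0.035],0]
    - [[0,0,-0.035],0]
    - [[0,0,-0.015],0]
    - [[0.01,0.02,0],0]
    - [[0.015,0.03,0],0]
    - [[0.015,0.03,0],0]
    - [[0.015,0.03,0],0]
    - [[0.015,0.03,0],0]
    - [[0.015,0.03,0],0]
    - [[0.015,0.03,0],0]
    - [[0.015,0.03,0],0]
    - [[0.01,0.02,0],0]
    - [[0,0,0],0]
    - [[0,0,0],0]
    - [[0,0,0],0]

```text
time: 34.42
position: [0.4418, 0.1373, 0.2024]
tool_rot: [0.229, 0.974, -0.0, -0.0]
ft_force: [0.1, -0.5, 0.2]
grip_width: 0.087
grip_force: 0.0
```

Run:
```python
from see import *
from rig import robot
D={'a':(.442,-.142),'b':(.425,-.2985),'c':(.588,-.3175),'d':(.604,-.155)}
for n in ('top','side'):
    c=robot.camera(n); im=np.ascontiguousarray(c['img'][:,:,::-1])
    im=cv2.convertScaleAbs(im,alpha=1.6)
    for k in 'abcd':
        w,h=DIM[k]
        for dia,z,col in ((w,.032,(255,255,0)),(w,.032+h,(0,255,0)),(DD[k],.032,(255,0,255))):
            p=proj(c,C*dia/2+[*D[k],z])
            cv2.polylines(im,[np.round(p*16).astype(np.int32)],True,col,1,cv2.LINE_AA,4)
    x,y=(340,130) if n=='top' else (270,180)
    cv2.imwrite(f'pics/{n}4.png',cv2.resize(im[y:y+240,x:x+310],None,fx=2.5,fy=2.5))
```

```text
(no output)
```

View pics/top4.png

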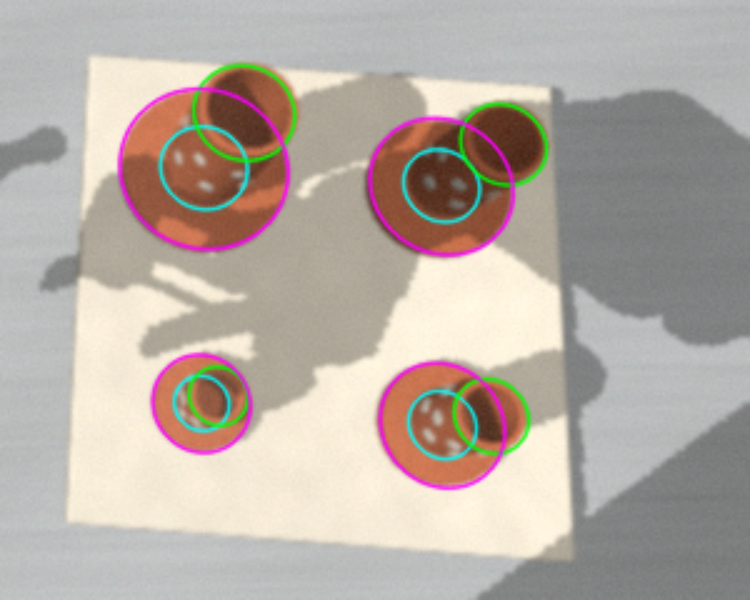

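View pics/side4.png

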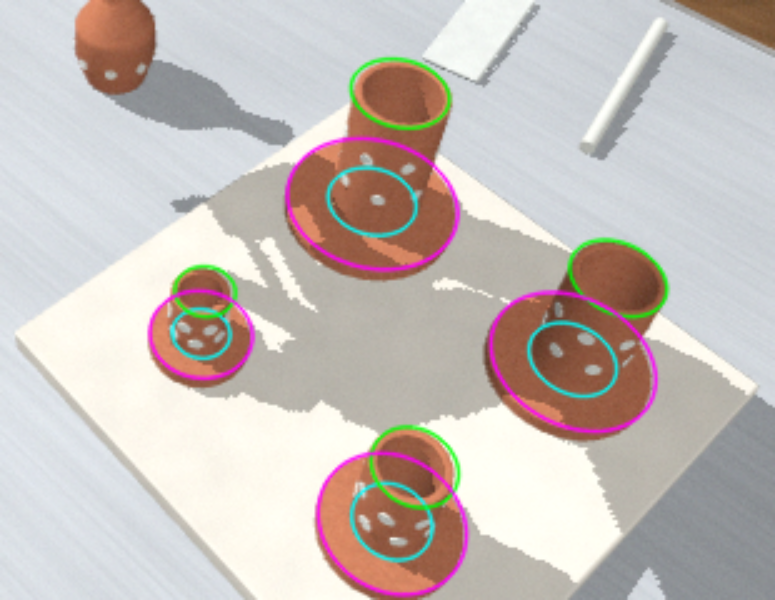

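The predicted rims (green) and disc edges (magenta) lie on the real ones to within about 3 mm in both views. So all four beakers are upright and centred on their own discs, and the bottle hasn't moved.

```bash
python3 -c "
from rig import robot
print(robot.hand_in())"
```

```text
the job is handed in; nothing more can be done
None
```

All four beakers are upright on their matching discs, about 3 mm or less off-centre by the camera check. The bowl and bottle weren't touched, and I handed the job in at about 34.5 s; no verdict came back.

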